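# Build the grain sieve stack on the shaker

## Task

Build the sieve stack on the green shaker, from the bottom up, one piece at a time: the plain steel pan in the shaker's black ring, then the sieves from finest to coarsest (blue rim, yellow rim, red rim), and the knobbed lid on top. Each piece must sit level and fully home in the one below. Leave the spare green-rimmed sieve, the brush and the bottle where they are.

Things in the scene. Friction and masses are not known exactly. Their poses are not given: they have to be found in the camera images.
- shaker: Sieve shaker, fixed left or right of the tray: low green box, 140 x 140 mm, a round pale metal platform on top (50 mm above the table) and in its centre a raised black ring, 66 mm outside, 51 mm inside, top 60 mm above the table. The pan seated in it has its underside 52 mm above the table. Origin: on the table under the ring's centre, z up.
- pan: Receiver pan: bare steel cup, smooth floor, no mesh. 56 mm across, 38 mm tall. Straight wall from 8 mm up (the shoulder) to the rim; mouth 51 mm wide. Below the shoulder a narrower foot, 47 mm, tapering to 38 mm at the bottom, drops 2 mm loose into the ring. Origin: centre of the underside, z up. 0.12 kg. All pieces start upright in the white tray, floor 3 mm above the table.
- sieve_blue: Finest sieve: brass body with a blue rim band (upper 12 mm) and a very fine mesh 12 mm below the rim. 56 mm across, 38 mm tall, outside and foot like the pan's; mouth 51 mm wide. Seats with its shoulder on the rim below, 30 mm above the piece it sits on. Grip across the wall, fingertips above the shoulder. Origin: centre of the underside, z up. 0.12 kg.
- sieve_yellow: Middle sieve: brass body with a yellow rim band and a medium mesh 12 mm below the rim. 56 mm across, 38 mm tall, outside and foot like the pan's; mouth 51 mm wide. Seats with its shoulder on the rim below, 30 mm above the piece it sits on. Grip across the wall, fingertips above the shoulder. Origin: centre of the underside, z up. 0.12 kg.
- sieve_red: Coarsest sieve: brass body with a red rim band and a coarse mesh 12 mm below the rim. 56 mm across, 38 mm tall, outside and foot like the pan's; mouth 51 mm wide. Seats with its shoulder on the rim below, 30 mm above the piece it sits on. Grip across the wall, fingertips above the shoulder. Origin: centre of the underside, z up. 0.12 kg.
- lid: Lid: steel disc 56 mm across, 6 mm thick (8 to 14 mm above its underside), below it a foot like the pan's, on top a black round knob 20 mm across, from 14 to 36 mm above the underside. Grip the knob. Seats with its disc on the rim below, 30 mm above the piece it sits on. Origin: centre of the underside, z up. 0.1 kg.
- sieve_green: Spare sieve with a green rim band, in the tray; not part of the stack, leave alone. 56 mm across, 38 mm tall, outside and foot like the pan's; mouth 51 mm wide. Seats with its shoulder on the rim below, 30 mm above the piece it sits on. Grip across the wall, fingertips above the shoulder. Origin: centre of the underside, z up. 0.12 kg.
- balance: A pale grey-white laboratory balance, fixed, 140 x 140 mm, 52 mm tall with a flat square steel pan and no ring; not used. Origin under its centre on the table. It stands on the side of the tray away from the shaker.
- brush: A loose flat brush with a red handle, about 180 mm long and 14 mm thick, lying on the table beyond the tray; leave it alone. Origin: at its underside, 30 mm from the middle towards the bristles; x along the brush to the bristles.
- bottle: A loose closed amber bottle with a blue cap, 56 mm across, 110 mm tall, standing on the table near the far left corner of the tray; leave it alone. Origin: centre of its underside.

How it is judged:
On the way, in this order (a step that is already met when the one before it is completed fails the run):
1. the steel pan sits in the shaker's ring (horizontal distance between pan and shaker below 0.005 m and z of pan in the frame of shaker between 0.049 and 0.055 m and angle between pan's own z axis and vertical below 0.08 rad), for 0.2 s.
2. the blue-rimmed sieve sits on the pan (horizontal distance between sieve_blue and pan below 0.005 m and z of sieve_blue in the frame of pan between 0.027 and 0.033 m and angle between sieve_blue's own z axis and vertical below 0.08 rad), for 0.2 s.
3. the yellow-rimmed sieve sits on the blue one (horizontal distance between sieve_yellow and sieve_blue below 0.005 m and z of sieve_yellow in the frame of sieve_blue between 0.027 and 0.033 m and angle between sieve_yellow's own z axis and vertical below 0.08 rad), for 0.2 s.
4. the red-rimmed sieve sits on the yellow one (horizontal distance between sieve_red and sieve_yellow below 0.005 m and z of sieve_red in the frame of sieve_yellow between 0.027 and 0.033 m and angle between sieve_red's own z axis and vertical below 0.08 rad), for 0.2 s.
5. the lid sits on the red-rimmed sieve (horizontal distance between lid and sieve_red below 0.005 m and z of lid in the frame of sieve_red between 0.027 and 0.033 m and angle between lid's own z axis and vertical below 0.08 rad), for 0.2 s.
At the end, for the whole second after the job is handed in: Pan in the shaker's ring, then blue, yellow, red sieve and lid, each centred within 5 mm on the one below, at its seated height (52 mm over the table for the pan, 30 mm above the piece below for the others) within 3 mm, upright within 0.08 rad, all at rest (all of step 1 and all of step 2 and all of step 3 and all of step 4 and all of step 5 and linear speed of each of pan, sieve_blue, sieve_yellow, sieve_red, lid below 0.02 m/s); the robot touches nothing.
It fails at once if the spare green-rimmed sieve is moved more than 20 mm or knocked over (distance of sieve_green from where it was at the start of the episode above 0.02 m or angle between sieve_green's own z axis and vertical above 0.5 rad).
It fails at once if the brush is moved more than 20 mm or knocked over (distance of brush from where it was at the start of the episode above 0.02 m or angle between brush's own z axis and vertical above 0.5 rad).
It fails at once if the bottle is moved more than 20 mm or knocked over (distance of bottle from where it was at the start of the episode above 0.02 m or angle between bottle's own z axis and vertical above 0.5 rad).
It also fails if it takes over 128 s, if anything falls off the work surface, if the arm or the gripper's body presses on something with over 40 N, if the wrist force passes 120 N, or if a joint passes its speed limit or range.

## Robot

A 7-joint arm with a two-finger parallel gripper is mounted at the origin on the work surface. World frame = base frame: x ahead of the robot, y to its left, z up, the work surface at z = 0. Lengths are in m, angles in rad, forces in N, time in s.
With the tool pointing down it reaches from about 0.425 to 0.875 m from the base axis. Payload 4.7 kg.
Tool frame: the origin (TCP) lies where the fingers leave the gripper's body, on its centre line; the fingertips stand 73 mm ahead of it and the grasp point (between the pads) lies 54 mm ahead of it; z points along the fingers, y is the line along which they close (so a half turn about z gives the same grasp; the last joint's range is limited). The gripper opens to 85 mm and grips with 20 to 120 N. Pads are 22 mm wide; open, the fingers measure 114 mm over their backs; the gripper's body (76 mm by 85 mm) begins 54 mm behind the grasp point. The pads swing forward as they close: fully open they stand 13 mm farther back than shut.
Start: joints at [1.197, 0.321, -0.07, 1.45, 0.023, 1.371, -0.057], TCP at [0.246, -0.602, 0.304] pointing down, gripper open.
Joint ranges: [-2.86, 2.86], [-0.3, 2.09], [-1.38, 1.24], [0.06, 2.45], [-1.56, 4.7], [0.09, 2.05], [-2.69, 2.69]. Speed limits (rad/s): [2.57, 2.57, 3.14, 3.14, 3.14, 3.14, 3.14].

## Interface

Orientations are given as a unit quaternion [x, y, z, w].
In Python, from workcell import manip gives the robot as it stands. Calls block until the motion is done:
- manip.goto(position, orientation): joint-space move of the TCP to a pose.
- manip.move_straight(position, orientation=None, speed=0.15, f_stop=None): straight line of the TCP; orientation=None keeps the orientation; speed is the mean speed in m/s. With f_stop (N) it stops when the force on the tool has changed by that much, and returns True; else False.
- manip.move_joints(angles): joint-space move.
- manip.open_gripper() and manip.close(grip_force=None): open the fingers fully, or close them until they stop; grip_force is the grip in N (None keeps the last).
- manip.dwell(seconds).
- manip.solve_ik(position, orientation): joint angles nearest the present ones, or None.
- manip.sense(): the state.
- manip.get_image(name): name is "side" or "top" or "wrist"; returns the picture (384x512x3 uint8, red, green, blue); there is no depth.
- manip.get_calibration(name): a dict with "mtx" (3x3 intrinsics, pixels), "k1" (the pictures are not rectified: a ray, as slopes to the right and down, at radius r is drawn at 1 + k1 r^2 times it, then the intrinsics apply), "rvec" (rotation vector, rad) and "tvec" (3), from world to camera coordinates, as OpenCV has them. Camera axes: x right, y down, z forward; pixel columns grow to the right and rows downward; lengths in m; the calibration is good to about 2 mm. A picture is of the moment at which its call begins: read the wrist's pose just before it. get_calibration takes no time and is no camera call; for the wrist camera it gives the pose at the moment of the call.
A pose or a line that the arm cannot do raises manip.PlanningError and nothing moves.
- manip.finish_job(): hands the job in; it is judged then, once.
The state is a dict: "t": time; "joints": joint angles; "joint_vel": joint speeds; "tau": joint torques, N m; "eef_pos": TCP position; "tcp_rot": TCP orientation; "wrist_force": force on the tool from outside, world axes, zero at the start; "ft_torque": the same for the moment, N m; "gripper_width": finger opening in m; "gripper_force": force on a finger pad.
Only numpy, scipy, OpenCV 4.12 (cv2) and the standard library are available. Lean on these libraries where they do the work, as an engineer would, in place of code of your own. Each camera call takes 0.05 s, during which the arm holds its last target. There are 200 camera calls.

## Working session

There is one attempt and no reset: what is moved stays moved. The work goes in short steps, each a Python script; the robot and the scene stay as the last script left them, time stands still between calls to the robot, and variables do not carry over. Pictures are saved under pics/ and viewed, at most 14 in all, crops included, and the job is handed in when it is done.

```bash
ls; mkdir -p pics; python3 - <<'E'
from workcell import manip
import cv2
for n in("side","top","wrist"):
    cv2.imwrite(f"pics/{n}0.png",manip.get_image(n)[:,:,::-1])
    c=manip.get_calibration(n);print(n,c)
s=manip.sense();print(s)
E
```

```text
pics
side {'mtx': array([[373.0251831 ,   0.        , 257.73233423],
       [  0.        , 373.0251831 , 201.32776887],
       [  0.        ,   0.        ,   1.        ]]), 'k1': -0.07281491474016251, 'rvec': array([ 2.13506736, -0.10060117,  0.05984047]), 'tvec': array([-0.61951481,  0.08133863,  1.05868026])}
top {'mtx': array([[492.20554243,   0.        , 255.72632558],
       [  0.        , 492.20554243, 197.47063347],
       [  0.        ,   0.        ,   1.        ]]), 'k1': -0.06693825761807154, 'rvec': array([ 2.12085899, -2.15969411,  0.18281951]), 'tvec': array([0.02118019, 0.60790392, 1.25188317])}
wrist {'mtx': array([[305.93256993,   0.        , 251.99287898],
       [  0.        , 305.93256993, 194.43297164],
       [  0.        ,   0.        ,   1.        ]]), 'k1': -0.08430195574815505, 'rvec': array([-2.39088039,  1.60453952,  0.24867291]), 'tvec': array([-0.65061132, -0.03994105,  0.38065117])}
{'t': 0.15, 'joints': array([ 1.19712283,  0.32167618, -0.07008608,  1.45141941,  0.02260085,
        1.37082981, -0.05689296]), 'joint_vel': array([-1.12526696e-03, -2.10266159e-03, -2.00761741e-04, -3.45361249e-03,
        4.30604125e-05,  2.34924834e-04, -7.75456150e-04]), 'tau': array([ 7.31707951e-05, -4.94094837e+01, -3.82815320e-01, -3.14682698e+01,
        1.30608334e-02,  8.33513215e-03, -1.78242828e-05]), 'eef_pos': array([ 0.24562686, -0.60146132,  0.30304709]), 'tcp_rot': array([ 9.81259262e-01,  1.92690590e-01, -1.92606017e-04, -7.48681276e-04]), 'wrist_force': array([ 0.04968715, -0.48922833,  0.32319227]), 'ft_torque': array([ 0.03184873, -0.01198574,  0.05358066]), 'gripper_force': 0.0, 'gripper_width': 0.08539473288987408}
```

View pics/top0.png

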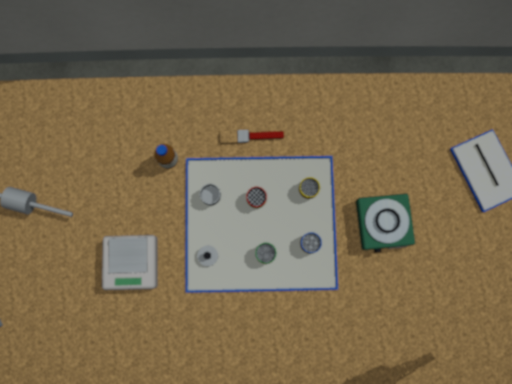

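View pics/side0.png

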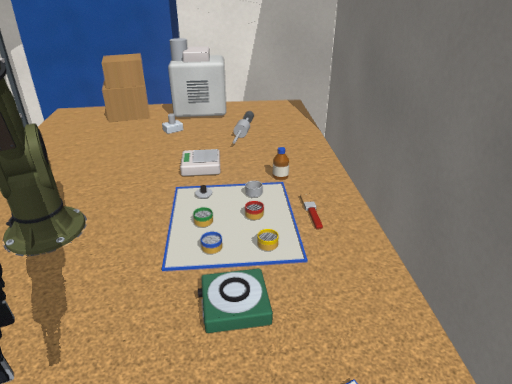

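The top view shows the pan (209,195), red (256,198), yellow (309,188), blue (311,243), green (265,253) and lid (206,256). The ring is at (387,221), with the brush above the tray and the bottle at (165,155). The side view agrees with this layout.

```bash
cat > h.py <<'E'
from workcell import manip
import numpy as np, cv2
from scipy.spatial.transform import Rotation as R
def ray(c,px):
    m=c["mtx"]; d=(np.array(px,float)-m[:2,2])/m[0,0]
    u=d.copy()
    for _ in range(20): u=d/(1+c["k1"]*(u@u))
    Rm=cv2.Rodrigues(c["rvec"])[0]; return -Rm.T@c["tvec"], Rm.T@np.array([*u,1.])
def on_plane(c,px,z):
    o,v=ray(c,px); return o+v*(z-o[2])/v[2]
def proj(c,P):
    P=cv2.Rodrigues(c["rvec"])[0]@np.array(P)+c["tvec"]; u=P[:2]/P[2]
    return u*(1+c["k1"]*(u@u))*c["mtx"][0,0]+c["mtx"][:2,2]
def shot(name,fn):
    c=manip.get_calibration(name); im=manip.get_image(name)[:,:,::-1].copy()
    cv2.imwrite(f"pics/{fn}.png",im); return c,im
def down(yaw):  # tool down, closing line (tool y) at angle yaw+90 from world x
    return (R.from_euler('z',yaw)*R.from_euler('x',np.pi)).as_quat()
E
python3 - <<'E'
from h import *
c=manip.get_calibration("top")
for n,p,z in [("pan",(209,195),.041),("red",(256,198),.041),("yellow",(309,188),.041),("blue",(311,243),.041),("green",(265,253),.041),("lid",(206,256),.035),("ring",(387,221),.06),("bottle",(162,151),.11)]:
    P=on_plane(c,p,z); print(n,P.round(3),np.hypot(*P[:2]).round(3), proj(manip.get_calibration("side"),P).round(0))
s=manip.sense(); c=manip.get_calibration("wrist")
Rm=R.from_quat(s["tcp_rot"]); o=-cv2.Rodrigues(c["rvec"])[0].T@c["tvec"]
print("cam in tcp",Rm.inv().apply(o-s["eef_pos"]),Rm.inv().apply(cv2.Rodrigues(c["rvec"])[0].T[:,2]))
for yaw in(0,np.pi/2,-np.pi/2):
  for P in [(.6,.23,.2),(.45,.23,.2),(.55,-.25,.3),(.6,-.1,.2),(.4,-.05,.25)]: print(yaw,P,manip.solve_ik(P,down(yaw)))
E
```

```text
pan [0.618 0.134 0.041] 0.633 [253. 184.]
red [0.608 0.009 0.041] 0.608 [253. 205.]
yellow [ 0.633 -0.133  0.041] 0.647 [267. 234.]
blue [ 0.486 -0.133  0.041] 0.504 [210. 238.]
green [ 0.462 -0.011  0.041] 0.462 [202. 212.]
lid [0.457 0.143 0.035] 0.479 [202. 187.]
ring [ 0.538 -0.332  0.06 ] 0.632 [233. 287.]
bottle [0.723 0.249 0.11 ] 0.765 [280. 149.]
cam in tcp [ 0.07646475  0.00151326 -0.07079113] [-2.99815395e-01 -2.38891141e-04  9.53997207e-01]
0 (0.6, 0.23, 0.2) [ 0.28416652  0.54145455 -0.9293901   1.57185236  0.44919707  1.2563708
 -2.28865226]
0 (0.45, 0.23, 0.2) [ 0.60826256  0.3224821  -1.27860055  1.90222036  0.33666705  1.16479421
 -2.36356558]
0 (0.55, -0.25, 0.3) [ 0.66713029  0.24396432 -0.33736579  1.5674233   0.08214397  1.34420149
 -1.2502469 ]
0 (0.6, -0.1, 0.2) [ 0.54563391  0.34786769 -0.51408462  1.67182584  0.1830781   1.17001912
 -1.5853375 ]
0 (0.4, -0.05, 0.25) [ 0.77571912 -0.18752074 -0.63857489  2.06802702 -0.11830075  1.22699381
 -1.38516841]
1.5707963267948966 (0.6, 0.23, 0.2) [ 0.34578589  0.59044867 -1.0339761   1.56989682  0.52240278  1.28286459

[... 352 characters left out ...]
388875   1.1800191
 -0.05480745]
1.5707963267948966 (0.4, -0.05, 0.25) [ 0.78920315 -0.18882404 -0.65016084  2.06770719 -0.12096927  1.22717498
  0.18859382]
-1.5707963267948966 (0.6, 0.23, 0.2) [ 0.42023651  0.67618355 -1.18053315  1.56768509  0.63793384  1.33290448
  2.3034136 ]
-1.5707963267948966 (0.45, 0.23, 0.2) [ 0.53507571  0.2656836  -1.17310012  1.90345427  0.26879479  1.14700936
  2.40368802]
-1.5707963267948966 (0.55, -0.25, 0.3) [-0.46503364  0.35673452  1.06773291  1.60707061 -0.31772569  1.36715828
 -2.50041854]
-1.5707963267948966 (0.6, -0.1, 0.2) [-0.70721744  0.48623592  1.06881936  1.71671323 -0.45280275  1.21215253
 -2.66446889]
-1.5707963267948966 (0.4, -0.05, 0.25) None
```

```bash
cat >> h.py <<'E'
Q=down(np.pi/2)
ROUGH=dict(pan=(.618,.134,.041),red=(.608,.009,.041),yellow=(.633,-.133,.041),blue=(.486,-.133,.041),lid=(.457,.143,.039),ring=(.538,-.332,.06))
def look(n,fn,z=.23):  # put the wrist camera straight above the piece
    x,y,_=ROUGH[n]; manip.goto([x,y-.0765,z],Q); manip.dwell(.15); return shot("wrist",fn)
E
python3 - <<'E'
from h import *
ims=[]
for n in("ring","blue","lid","pan"):
    c,im=look(n,n+"1"); p=proj(c,ROUGH[n]); print(n,p.round(0),manip.sense()["t"])
    np.save(f"pics/{n}1.npy",c); ims.append(im[134:,60:460])
cv2.imwrite("pics/m1.png",np.vstack([np.hstack(ims[:2]),np.hstack(ims[2:])]))
E
```

```text
ring [253.  94.] 1.6917
blue [251.  95.] 2.725
lid [251.  96.] 4.0
pan [253.  98.] 4.8917
```

View pics/m1.png

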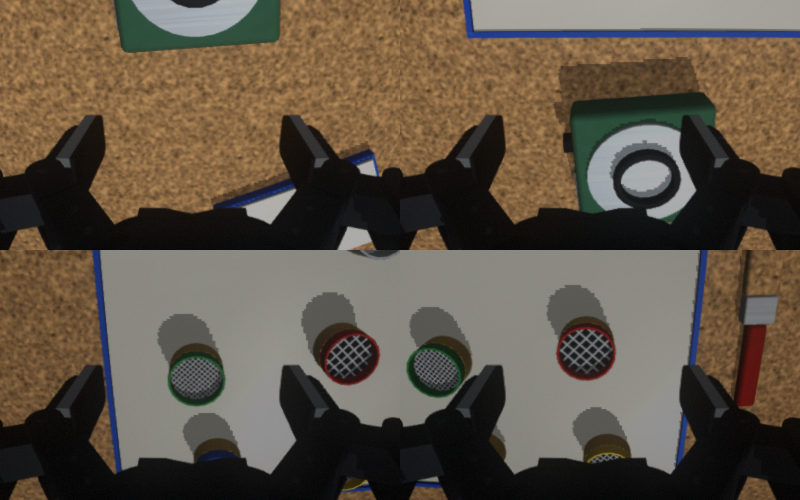

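The crop kept the wrong part: the piece below the camera appears at about row 95, and my crop shows only the rows below 134. The fingers cover the lower half of the frame. I'll recrop the saved images.

```bash
python3 - <<'E'
import cv2,numpy as np
ims=[cv2.imread(f"pics/{n}1.png")[:200,60:460] for n in("ring","blue","lid","pan")]
cv2.imwrite("pics/m2.png",np.vstack([np.hstack(ims[:2]),np.hstack(ims[2:])]))
E
```

```text
(no output)
```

View pics/m2.png

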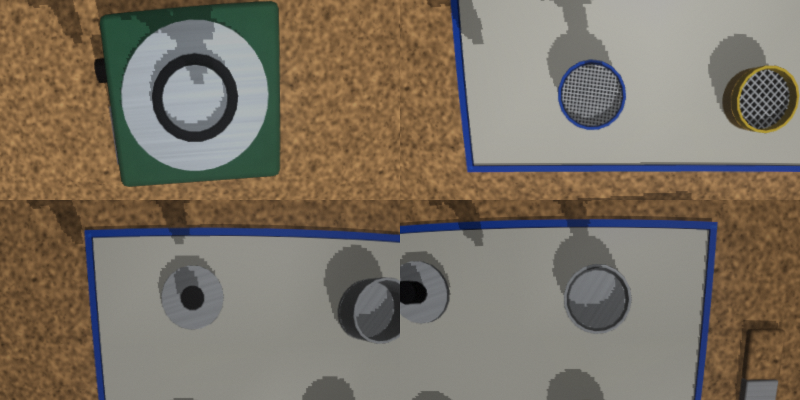

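Full images: ring at about (255,97), blue at (252,94), lid knob at (252,97), pan at (258,98), all unobstructed and near the predictions. Next I fit circles to them.

```bash
cat >> h.py <<'E'
RAD=dict(ring=.033,lid=.010,pan=.028,red=.028,yellow=.028,blue=.028)
HUE=dict(red=(172,8),yellow=(20,35),blue=(108,130))
def find(n,c,im):
    """centre of the rim circle on its plane (world) and its measured radius"""
    z=ROUGH[n][2]; p=proj(c,ROUGH[n]); win=np.zeros(im.shape[:2],np.uint8)
    cv2.circle(win,tuple(int(v) for v in p),58,255,-1)
    hsv=cv2.cvtColor(im,cv2.COLOR_BGR2HSV); H,S,V=cv2.split(hsv)
    if n=="pan":
        o,_=ray(c,p); r=306*.028/(o[2]-z)
        g=cv2.GaussianBlur(cv2.cvtColor(im,cv2.COLOR_BGR2GRAY),(3,3),0); g[win==0]=np.median(g[win>0])
        C=cv2.HoughCircles(g,cv2.HOUGH_GRADIENT,1,80,param1=60,param2=10,minRadius=int(r-3),maxRadius=int(r+3))[0][0]
        pts=C[:2]+C[2]*np.array([[np.cos(a),np.sin(a)] for a in np.linspace(0,6.28,40)])
    else:
        if n in HUE:
            a,b=HUE[n]; h=(H>=a)|(H<=b) if a>b else (H>=a)&(H<=b); m=h&(S>110)
        else: m=V<(60 if n=="ring" else 45)
        m=(m*255).astype(np.uint8)&win
        cs=cv2.findContours(m,cv2.RETR_EXTERNAL,cv2.CHAIN_APPROX_NONE)[0]
        pts=cv2.convexHull(max(cs,key=cv2.contourArea))[:,0].astype(float)
    W=np.array([on_plane(c,q,z)[:2] for q in pts])
    A=np.c_[2*W,np.ones(len(W))]; s=np.linalg.lstsq(A,(W**2).sum(1),rcond=None)[0]
    return s[:2],np.sqrt(s[2]+s[:2]@s[:2])
E
python3 - <<'E'
from h import *
out=[]
for n in("ring","blue","lid","pan"):
    im=cv2.imread(f"pics/{n}1.png"); c=np.load(f"pics/{n}1.npy",allow_pickle=True).item()
    p,r=find(n,c,im); print(n,p.round(4),"r",r.round(4),"expected",RAD[n])
E
```

```text
ring [ 0.5391 -0.3348] r 0.0322 expected 0.033
blue [ 0.4865 -0.1331] r 0.0274 expected 0.028
lid [0.458  0.1417] r 0.0092 expected 0.01
pan [0.6227 0.1329] r 0.026 expected 0.028
```

The fitted radii match the known sizes (the pan fit is on its inner edge). Now I pick the pan and place it.

```bash
cat >> h.py <<'E'
G=.030+.054   # TCP above the underside of a gripped piece
def pick(xy,g=G,force=30,under=.003):
    x,y=xy; z=under+g
    manip.open_gripper(); manip.goto([x,y,z+.09],Q); hit=manip.move_straight([x,y,z],speed=.12,f_stop=15)
    manip.close(force); s=manip.sense(); print("pick hit",hit,"width",round(s["gripper_width"],4),"z",s["eef_pos"][2].round(4),"F",s["gripper_force"])
    manip.move_straight([x,y,z+.10],speed=.2)
    s=manip.sense(); print("lifted width",round(s["gripper_width"],4)); return s
def place(xy,under,g=G):
    x,y=xy; z=under+g
    manip.goto([x,y,max(z+.05,.2)],Q); manip.move_straight([x,y,z+.016],speed=.15); manip.dwell(.2)
    hit=manip.move_straight([x,y,z],speed=.03,f_stop=10)
    s=manip.sense(); print("place hit",hit,"above seat mm",((s["eef_pos"][2]-z)*1e3).round(1),"F",s["wrist_force"].round(1),"t",s["t"])
    return hit,s["eef_pos"][2]-z
def release(top):
    manip.open_gripper(); p=manip.sense()["eef_pos"]; manip.move_straight([p[0],p[1],top],speed=.2)
E
python3 - <<'E'
from h import *
pick((.6227,.1329)); c,im=shot("wrist","held_pan")
hit,d=place((.5391,-.3348),.052)
if d<.004: release(.26); 
c,im=look("ring","pan_placed",.26); ROUGH["pan"]=(.5391,-.3348,.090)
print(find("pan",c,im))
v=np.hstack([cv2.imread("pics/held_pan.png")[60:360,60:460],im[:300,60:460]]); cv2.imwrite("pics/m3.png",v); print(manip.sense()["t"])
E
```

```text
pick hit False width 0.0558 z 0.0882 F 31.59750083461404
lifted width 0.0551
place hit True above seat mm 1.3 F [-0.7  0.   4.1] t 10.4583
(array([ 0.54022297, -0.33509752]), np.float64(0.0279833844554023))
12.2333
```

View pics/m3.png

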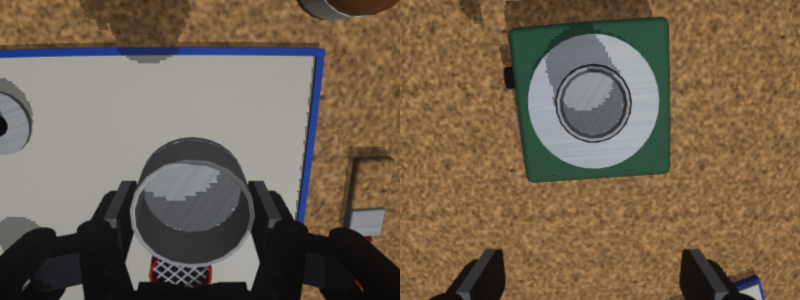

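The left half shows the pan gripped centrally. The right half shows it seated concentrically in the ring, at about (253,103) in the full frame, with rim radius 28.0 mm at the expected height. Next are blue and yellow.

```bash
cat > step.py <<'E'
from h import *
import sys
def do(n,xy,under,target=(.5400,-.335),g=G,drop=0):
    s=pick(xy,g); p=s["eef_pos"]
    manip.move_straight([p[0],p[1],max(under+g+.05,p[2])],speed=.25)
    hit,d=place(target,under,g)
    if d>.004: print("NOT HOME"); sys.exit()
    release(under+g+.10)
def check(n,top,fn):
    ROUGH[n]=(.5400,-.335,top); c,im=look(n,fn,max(.26,top+.17))
    p,r=find(n,c,im); print("placed",n,p.round(4),"r",r.round(4),"t",manip.sense()["t"])
E
python3 - <<'E'
from step import *
do("blue",(.4865,-.1331),.082); check("blue",.12,"blue_placed")
c,im=look("yellow","yellow1"); p,r=find("yellow",c,im); print("yellow",p,r)
if abs(r-.0277)<.0012 and np.hypot(*(p-ROUGH["yellow"][:2]))<.01:
    do("yellow",p,.112); check("yellow",.15,"yellow_placed")
E
python3 -c "
import cv2,numpy as np
cv2.imwrite('pics/m4.png',np.hstack([cv2.imread(f'pics/{n}_placed.png')[:250,60:460] for n in('blue','yellow')]))"
```

```text
pick hit False width 0.055 z 0.088 F 31.34275828488171
lifted width 0.0553
place hit True above seat mm 1.0 F [-0.1  0.3  5.2] t 17.7167
placed blue [ 0.5399 -0.3348] r 0.0275 t 19.4
yellow [ 0.63475168 -0.13451253] 0.027555569033833462
pick hit False width 0.055 z 0.0881 F 32.46412826701999
lifted width 0.0544
place hit True above seat mm 1.1 F [-1.1  0.1  5. ] t 25.4833
placed yellow [ 0.54  -0.335] r 0.0275 t 27.1667
```

View pics/m4.png

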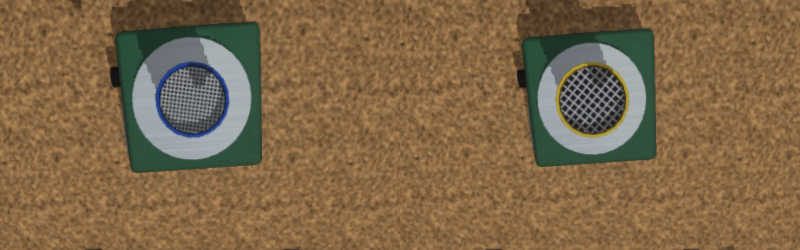

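Both sieves are centred in the ring, at about (252,100) in each view, and their rim radii confirm the height. Next are red and the lid.

```bash
python3 - <<'E'
from step import *
p=manip.sense()["eef_pos"]; manip.move_straight([p[0],p[1],.34],speed=.25)
c,im=look("red","red1"); p,r=find("red",c,im); print("red",p,r)
if not(abs(r-.0277)<.0012 and np.hypot(*(p-ROUGH["red"][:2]))<.01): sys.exit()
do("red",p,.142); check("red",.18,"red_placed")
do("lid",(.458,.1417),.172,g=.036+.054); check("lid",.208,"lid_placed")
shot("side","side_end")
a=cv2.imread("pics/side_end.png")[180:340,160:310]; a=cv2.resize(a,None,fx=2.5,fy=2.5)
b=np.hstack([cv2.imread(f'pics/{n}_placed.png')[:200,150:350] for n in('red','lid')]); b=cv2.copyMakeBorder(b,0,a.shape[0]-200,0,0,0)
cv2.imwrite("pics/m5.png",np.hstack([a,b]))
E
```

```text
red [0.61150487 0.0086914 ] 0.02747891073718645
pick hit False width 0.0555 z 0.0881 F 31.620081095024943
lifted width 0.0555
place hit True above seat mm 1.0 F [-0.5 -0.2  4. ] t 34.5167
placed red [ 0.5401 -0.3352] r 0.0274 t 36.2
pick hit False width 0.0183 z 0.0933 F 29.263407289981842
lifted width 0.0187
place hit False above seat mm 0.3 F [-0.8  1.2  2.7] t 44.3167
placed lid [ 0.5403 -0.335 ] r 0.0091 t 46.2333
```

View pics/m5.png

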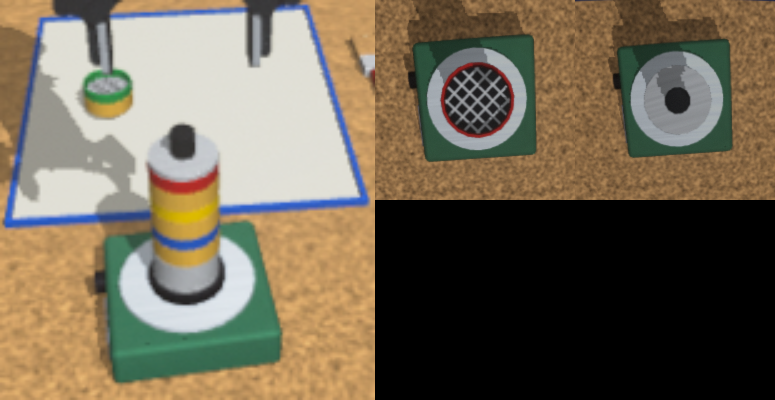

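The side view shows the stack straight and gap-free: steel pan, blue, yellow, red, then the lid. The knob is centred, and the robot is clear of everything. I'm handing in.

```bash
python3 -c "
from workcell import manip
print(manip.finish_job())"
```

```text
the job is handed in; nothing more can be done
None
```

The sieve stack (pan, blue, yellow, red, lid) is built on the shaker and handed in at about 46 s of the 128 s; every piece measured about 1 mm or better from the stack axis, the final side view shows it straight, and the hand-in returned no verdict.

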